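Find which way the filter cap unscrews and hold it off

TASK

The quick-thread cap on the filter head has to come off, and nobody knows whether its thread is left- or right-handed: first dip the bristle end of the stub brush well down into the small open tin (more than half its depth), dab it on the flat rim of the cap beside the cap's grip bar, and stand the brush upright on the trolley top again, letting it go. Then try to loosen the cap one way and, if it stops short, the other; turn it the way that it loosens to its end stop and lift it off, and finish while holding the cap in the gripper about 10 cm straight above where it sat. Do not shift or knock over the tin or anything else on the trolley.

Things in the scene. Friction and masses are not known exactly. Their poses are not given: they have to be found in the camera images.
- cap_grip (a point): Bare aluminium cap of the filter head (about 220 g), centre of its upright grip bar: 50 mm long along this frame's x, 16 mm thick along y, 25 mm high. It stands on a flat disc, 64 mm in diameter, 8 mm thick, whose top face is 12.5 mm below this point. Under the disc a stem with a cross key (lowest point 38.5 mm below this point) is caught in the port.
- cap_seat (a point): Cap's axis at its disc's underside. About this upright axis the cap turns: one way it stops dead after some 10 degrees, the other way it turns easily to an end stop at 52 degrees, and from 45 degrees to there it lifts straight out. Which way is hidden and varies. Before that it lifts only 2 mm. Raise it 30 mm straight up before moving it sideways.
- port_mouth (a point): Centre of the capped port's mouth on the top face of the fixed grey filter head, 70 mm above the trolley top; z up. The head is two 100 mm square blocks side by side, the second (closed by a flat plug 14 mm high) 120 mm along this frame's +y. With the cap closed, the cap's x axis is parallel to this frame's x.
- brush_mid (a point): Stub brush standing upright on its flat bristle end, about 100 g, 110 mm tall, rigid: on its axis, half-way up (55 mm above the bristle face); z points from bristles to handle. Bristles and steel ferrule are 26 to 27 mm in diameter, up to 48 mm high; the round wooden handle is 18 to 20 mm in diameter between 60 and 100 mm above the bristle face.
- brush_tip (a point): Centre of the brush's flat bristle face, its lowest point when it stands.
- tin_rim (a point): Centre of the mouth of the small open round aluminium tin (about 250 g, loose): 68 mm outer diameter, wall 2 mm, 45 mm tall, inner floor 41 mm below this point. Brush and tin may stand either way round.
- jar_mid (a point): Bystander: sealed glass jar of washers, 68 mm diameter, 98 mm tall; point half-way up.
- torch_mid (a point): Bystander: black compact torch standing on its 38 mm base, 105 mm tall; point half-way up.
- mallet_head (a point): Bystander: lying grey rubber mallet, centre of its head (56 mm diameter, 95 mm long along y); the handle runs 260 mm along this frame's -x.
- slice_mid (a point): Bystander: silver C-shaped pipe slice, about 60 mm across, 26 mm high; its centre.
- elbow_mid (a point): Bystander: brass pipe elbow with two 47 mm legs, 34 mm high; its centre.
Not all that is in view belongs to the job. What is shaped like the part that bears brush_mid but blue or red is not meant.

How it is judged (in metres and radians):
On the way, in this order (a step that is already met when the one before it is completed fails the run):
1. the bristle end is dipped into the tin (z of brush_tip in the frame of tin_rim below -0.018 m and horizontal distance between brush_tip and tin_rim below 0.03 m and height (world z) of brush_tip above 0 m), for 0.1 s.
2. the bristles touch the flat rim of the cap beside the bar (contact force between brush and cap above 0.3 N and z of brush_tip in the frame of cap_grip below -0.004 m and horizontal distance between brush_tip and cap_grip below 0.045 m), for 0.05 s.
3. the brush stands upright on the trolley top, let go (angle between brush_mid's own z axis and vertical below 0.12 rad and height (world z) of brush_mid between 0.05 and 0.062 m and contact force between brush and the fingers below 0.05 N), for 0.2 s.
4. the cap has been turned loose (angle between the x axis of cap_grip and the x axis of port_mouth, either way round above 0.6 rad), for 0.05 s.
5. the cap is held in the gripper, lifted clear of the filter head (z of cap_grip in the frame of port_mouth above 0.08 m and contact force between cap and the fingers above 1 N and contact force between cap and port below 0.05 N and horizontal distance between cap_grip and port_mouth below 0.1 m), for 0.2 s.
At the end, for the whole second after the job is handed in: The cap is in the gripper (fingers press on it), still, at least 60 mm above its seat (within 100 mm sideways of the port's axis) and not touching the filter head; the brush stands upright (within 7 degrees) on the trolley top, let go; the tin is within 30 mm of its place (all of step 3 and all of step 5 and linear speed of cap below 0.05 m/s and distance of tin_rim from where it was at the start of the episode below 0.03 m); the arm keeps its last pose, push and grip.
It fails at once if the tin is shifted by more than 30 mm or tipped (distance of tin_rim from where it was at the start of the episode above 0.03 m or angle between tin_rim's own z axis and vertical above 0.35 rad).
It fails at once if a bystander is shifted by more than 30 mm (distance of any of jar_mid, torch_mid, mallet_head, slice_mid, elbow_mid from where it was at the start of the episode above 0.03 m).
It also fails if it takes over 72 s, if anything falls off the work surface, if the arm or the gripper's body presses on something with over 40 N, if the wrist force passes 120 N, or if a joint passes its speed limit or range.

ROBOT

A 6-joint arm with a two-finger parallel gripper is mounted at the origin on the work surface. World frame = base frame: x ahead of the robot, y to its left, z up, the work surface at z = 0. Lengths are in mm, angles in rad, forces in N, time in s.
With the tool pointing down it reaches from about 275 to 775 mm from the base axis. Payload 14.6 kg.
Tool frame: the origin (TCP) lies at the very end of the fingers, on their centre line; the grasp point (between the pads) lies bot.grip_depth behind it (bot.grip_depth is the distance from the TCP to the grasp point, in mm); z points along the fingers, y is the line along which they close (so a half turn about z gives the same grasp; the last joint's range is limited). The gripper opens to 85 mm and grips with 20 to 120 N. Pads are 22 mm wide; open, the fingers measure 114 mm over their backs; the gripper's body (76 mm by 85 mm) begins 54 mm behind the grasp point. The pads swing forward as they close: fully open they stand 13 mm farther back than shut.
Start: joints at [1.095, 0.263, -0.048, 1.259, 0, 1.415], TCP at [165.551, 498.218, 231.278] pointing down, gripper open.
Joint ranges: [-2.65, 2.65], [-0.89, 1.7], [-1.18, 1.37], [-2.13, 2.11], [-1.35, 1.29], [-3.14, 3.14]. Speed limits (rad/s): [1.89, 1.89, 2.57, 2.79, 3.14, 3.14].

INTERFACE

Orientations are given as a 3x3 rotation matrix whose columns are the frame's x, y, z axes.
In Python, from plant import bot, optics, cut_out gives the robot as it stands.
- The arm moves only by the tool jog_arm, never from a script. Its argument "plan" is a list of rows, each a list of 7 numbers: the shift along the tool's x, y, z in m, then the turn, a rotation vector about the tool's x, y, z in degrees, then the opening, from 0 (shut) to 1 (fully open). In form: [[x, y, z, rx, ry, rz, claw], ...]. A call has 1 to 5 rows; each row shifts and turns the commanded pose from where the row before left it, along the tool's axes as they then stand; what a row does not reach is not made up. A row lasts 1/12 s, in which the tool goes at most 41.7 mm and 7.16 degrees, less where a joint would pass 70% of its speed; a pose out of reach is approached as far as the arm can. A call is refused whole if a number of a shift passes 0.0417 or a number of a turn 7.16, either way. A call with a gripper value outside its range is refused whole. The fingers move at their own pace and stop on an object; "grip_force" is the grip in N (left out, the last holds). Time passes only in rows, so rows that do not move let the fingers close. It gives the time, the measured TCP pose, the force, the opening and the grip force at its end, in the units of the state.
- bot.get_state(): the state, without advancing time (a new reading comes with each control period).
- optics.capture(name): name is "scene" or "side" or "wrist"; returns the picture (384x512x3 uint8, red, green, blue); there is no depth.
- optics.camera_info(name): a dict with "mtx" (3x3 intrinsics, pixels), "D" ([k1, k2, p1, p2, k3] as OpenCV has them; the pictures are not rectified), "world_to_cam" (4x4, takes a point from world to camera coordinates). Camera axes: x right, y down, z forward; pixel columns grow to the right and rows downward; lengths in mm; the calibration is good to about 2 mm. A picture is of the moment at which its call begins: read the wrist's pose just before it. camera_info takes no time and is no camera call; for the wrist camera it gives the pose at the moment of the call.
- bot.job_done(): hands the job in; it is judged then, once.
Trained networks look in the newest picture that a camera, given by its name, has taken for a name from the list of things; names that differ only in an ending like _2 or _b are one class to them, and where a whole thing is asked for, a point or a joint stands for the part that bears it (a point fixed in the world has none). Each returns a list of dicts, best first, with "conf" (0 to 1); they miss things now and then, are a little off and sometimes report something else, mostly with a low value. They report only what shows in the picture. A call takes as long as a camera call. They do not tell look-alikes from the thing itself.
- cut_out(name, camera): "pixels" (384x512 bool, what is visible of it) and "extent" ([left, top, right, bottom] in pixels, round what is visible of it).
The state is a dict: "time": time; "qpos": joint angles; "joint_vel": joint speeds; "joint_efforts": joint torques, N m; "tool_pos": TCP position; "eef_rot": TCP orientation; "contact_force": force on the tool from outside, world axes, zero at the start; "wrist_torque": the same for the moment, N m; "opening": finger opening in mm; "grip_force": force on a finger pad.
Only numpy, scipy, OpenCV 4.12 (cv2) and the standard library are available. Lean on these libraries where they do the work, as an engineer would, in place of code of your own. Each camera call takes 0.05 s, during which the arm holds its last target. There are 200 camera calls.

## Working session

There is one attempt and no reset: what is moved stays moved. The work goes in short steps, Python scripts to look and compute and a tool call to move; the robot and the scene stay as the last step left them, time stands still between calls to the robot, and variables do not carry over. Pictures are saved under pics/ and viewed, at most 10 in all, crops included, and the job is handed in when it is done.

Besides the shell and the picture viewer there is one more tool, called in YAML: its name, and indented under it one key for each argument. jog_arm: Moves the arm, as the interface text tells. Its arguments: {"type":"object","properties":{"plan":{"type":"array","items":{"type":"array","items":{"type":"number"}}},"grip_force":{"type":"number"}},"required":["plan"]}

```bash
ls; mkdir -p pics; python3 - <<'E'
from plant import bot, optics, cut_out
import cv2,numpy as np
s=bot.get_state();print(s['time'],s['tool_pos'],s['eef_rot'],s['opening'],bot.grip_depth)
ims=[]
for c in ["scene","side"]:
    im=optics.capture(c);ims.append(im)
    i=optics.camera_info(c);print(c,np.round(i['mtx'],1).tolist(),np.round(i['D'],3),np.round(i['world_to_cam'],3).tolist())
    for n in ["cap_grip","brush_mid","tin_rim","jar_mid","torch_mid","mallet_head","slice_mid","elbow_mid"]:
        for d in cut_out(n,c): print(c,n,round(d['conf'],2),np.round(d['extent']))
for c,im in zip(["scene","side"],ims): cv2.imwrite(f"pics/{c}0.png",cv2.resize(im,(800,600))[:,:,::-1])
E
```

```text
pics
0.0 [165.43679903 497.95682051 230.82607601] [[-9.48980561e-01  3.15334206e-01 -4.83097481e-04]
 [ 3.15334536e-01  9.48980104e-01 -9.44969086e-04]
 [ 1.60468821e-04 -1.04909461e-03 -9.99999437e-01]] 85.63755750631624 18.700000000000003
scene [[486.3, 0.0, 259.5], [0.0, 486.3, 195.2], [0.0, 0.0, 1.0]] [-0.032  0.     0.     0.     0.   ] [[0.804, 0.595, -0.014, -413.888], [0.3, -0.425, -0.854, -115.904], [-0.513, 0.682, -0.521, 1780.389], [0.0, 0.0, 0.0, 1.0]]
scene cap_grip 0.82 [276. 172. 301. 189.]
scene brush_mid 0.86 [151. 216. 165. 249.]
scene brush_mid 0.81 [173. 205. 183. 242.]
scene brush_mid 0.65 [182. 238. 198. 275.]
scene brush_mid 0.48 [180. 223. 189. 239.]
scene tin_rim 0.75 [216. 204. 242. 230.]
scene jar_mid 0.74 [312. 193. 338. 233.]
scene torch_mid 0.91 [280. 206. 294. 239.]
scene mallet_head 0.93 [193. 241. 299. 316.]
scene mallet_head 0.21 [274. 147. 294. 164.]
scene slice_mid 0.69 [132. 262. 154. 286.]
scene elbow_mid 0.7 [274. 149. 297. 164.]
side [[348.6, 0.0, 248.6], [0.0, 348.6, 195.8], [0.0, 0.0, 1.0]] [-0.008  0.     0.     0.     0.   ] [[0.899, -0.438, 0.022, -513.472], [-0.296, -0.645, -0.705, 195.651], [0.323, 0.627, -0.709, 804.605], [0.0, 0.0, 0.0, 1.0]]
side cap_grip 0.69 [222. 156. 247. 176.]
side brush_mid 0.95 [246. 308. 265. 340.]
side brush_mid 0.79 [304. 286. 324. 322.]
side brush_mid 0.78 [233. 274. 245. 310.]
side brush_mid 0.59 [271. 279. 280. 312.]
side tin_rim 0.96 [222. 225. 252. 257.]
side jar_mid 0.88 [278. 147. 302. 188.]
side torch_mid 0.8 [282. 180. 292. 219.]
side mallet_head 0.86 [312. 219. 394. 334.]
side slice_mid 0.89 [285. 350. 315. 383.]
side elbow_mid 0.77 [145. 146. 166. 165.]
```

View pics/scene0.png

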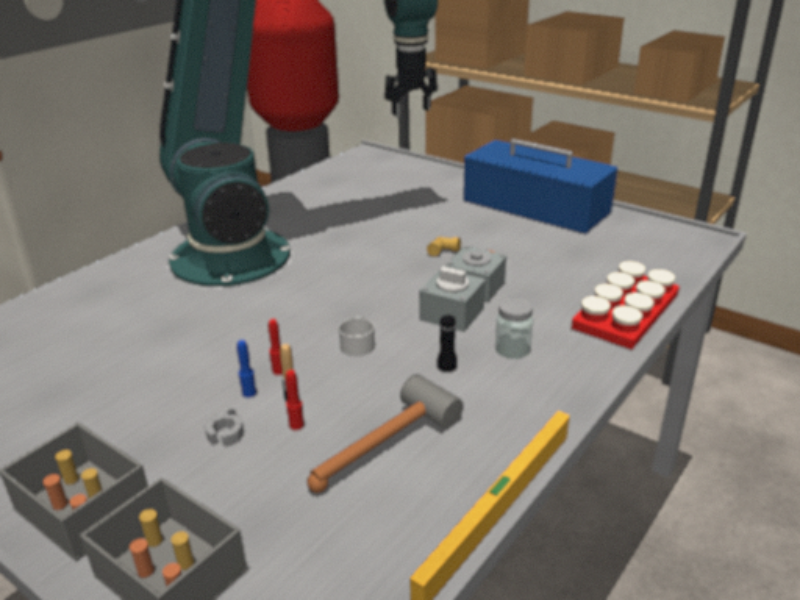

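View pics/side0.png

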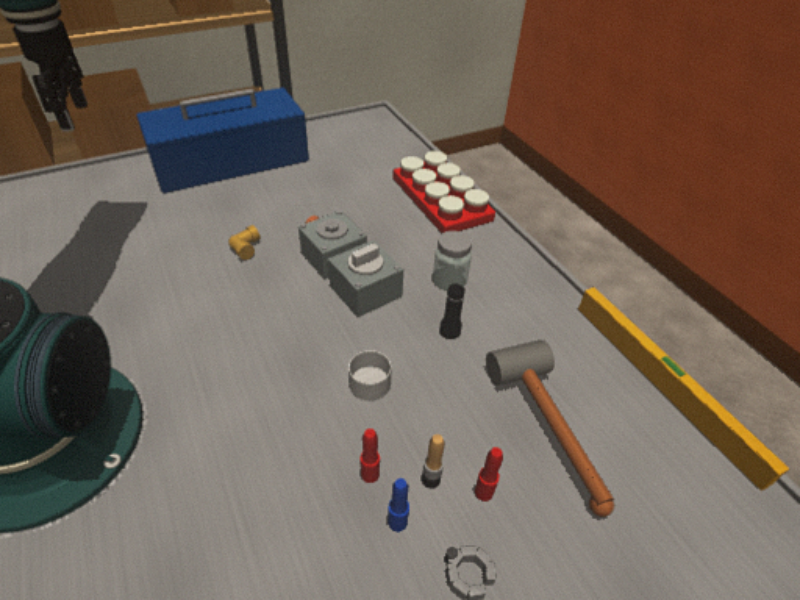

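The side picture at 800x600 shows four brush-shaped things: red (370,455), blue (399,505), red (488,473), and one with a wooden handle, steel ferrule and dark bristles (433,460). The last fits the description, since the red and blue ones are excluded. The tin is at (370,375) and the cap at (366,260), with the plug block behind it. I'll confirm the brush in a crop and fit positions.

```bash
cat > h.py <<'E'
from plant import bot, optics, cut_out
import cv2,numpy as np
from scipy.optimize import least_squares
def proj(info,P):
    T=info['world_to_cam']; r,_=cv2.Rodrigues(T[:3,:3])
    return cv2.projectPoints(np.asarray(P,float).reshape(-1,1,3),r,T[:3,3],info['mtx'],info['D'])[0][:,0]
def cyl(parts):
    t=np.linspace(0,2*np.pi,40)
    return np.vstack([np.c_[r*np.cos(t),r*np.sin(t),0*t+z] for r,z in parts])
def fit(model,obs,x0=(450,0)):
    "obs: list of (info, extent); model points with base at z=0 plus offset; solve x,y"
    def f(p):
        o=[]
        for i,e in obs:
            q=proj(i,model+np.r_[p,0]); o+=list(np.r_[q.min(0),q.max(0)]-(np.array(e)))
        return np.array(o)
    s=least_squares(f,x0,loss='soft_l1'); return s.x,f(s.x)
def ray(info,uv,z):
    T=info['world_to_cam']; n=cv2.undistortPoints(np.array([[uv]],float),info['mtx'],info['D'])[0,0]
    d=T[:3,:3].T@np.r_[n,1]; c=-T[:3,:3].T@T[:3,3]; return c+d*(z-c[2])/d[2]
BR=cyl([(13,0),(13.3,48),(9,60),(10,80),(9,100),(7,110)])
TIN=cyl([(34,0),(34,45)])
E
python3 - <<'E'
from h import *
S=optics.camera_info('side');C=optics.camera_info('scene')
print('brush',fit(BR,[(S,[271,279,280+1,312+1])]))
for n,e in dict(redL=[233,274,245,310],blue=[246,308,265,340],redR=[304,286,324,322]).items(): print(n,fit(BR,[(S,e)])[0])
print('tin',fit(TIN,[(S,[222,225,252,257]),(C,[216,204,242,230])]))
print('torch',fit(cyl([(19,0),(19,105)]),[(S,[282,180,292,219]),(C,[280,206,294,239])]))
print('jar',fit(cyl([(34,0),(34,98)]),[(S,[278,147,302,188]),(C,[312,193,338,233])]))
cap=cyl([(32,70),(32,78)]); cap=np.vstack([cap,cyl([(20,103)])])
print('cap',fit(cap,[(S,[222,156,247,176]),(C,[276,172,301,189])]))
im=optics.capture('side');cv2.imwrite('pics/crop1.png',cv2.resize(im[250:360,210:350],(700,550),interpolation=cv2.INTER_CUBIC)[:,:,::-1])
w=optics.camera_info('wrist');T=w['world_to_cam'];s=bot.get_state()
X=T@np.r_[s['tool_pos'],1];print('tcp in cam',X,'R',np.round(T[:3,:3]@s['eef_rot'],2),w['mtx'])
E
```

```text
brush (array([ 486.3063173 , -304.82285629]), array([-2.50355823, -0.48793598,  1.57344603,  0.45737208]))
redL [ 419.35394716 -263.03398127]
blue [ 420.82648351 -341.08121894]
redR [ 549.93294039 -354.99560143]
tin (array([ 484.88304839, -117.32755988]), array([ 2.40272253, -0.77276235,  0.12072541, -0.01841169, -0.22951158,
       -1.0038364 , -2.52175528, -1.59718958]))
torch (array([661.72036198, -71.67433811]), array([ 0.13675072, -0.14378376,  8.55887147, -1.71037806, -0.7491539 ,
       -5.91170833, -0.64279597, -0.33018358]))
jar (array([724.79702705,  37.38541383]), array([-0.6299198 ,  2.0171806 ,  2.01575125,  1.35283675,  0.69942289,
       -3.19840176,  0.24996825, -2.05145373]))
cap (array([567.85305173,  81.70009514]), array([ 2.09262707, -0.06735872, -0.21694118,  1.05140858,  2.3050651 ,
       -2.1593472 , -1.99487998, -1.49368884]))
tcp in cam [ -0.67032785  29.96637282 158.85036355   1.        ] R [[ 0.    1.    0.  ]
 [-0.95  0.   -0.3 ]
 [-0.3  -0.    0.95]] [[274.64114381   0.         256.99949276]
 [  0.         274.64114381 192.89575635]
 [  0.           0.           1.        ]]
```

View pics/crop1.png

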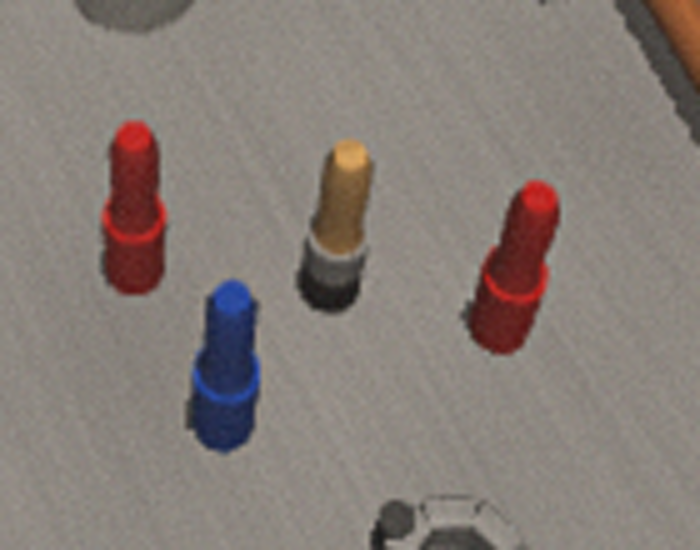

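Confirmed: the wooden-handled brush at crop (345,225), dark bristles down, is the one meant. Red and blue decoys stand about 75–80 mm away on both sides. I'll close along world y and go above it.

jog_arm:
  plan:
    - [0,0,0,0,0,-6.13,1]
    - [0,0,0,0,0,-6.13,1]
    - [0,0,0,0,0,-6.13,1]
    - [-0.013,-0.033,0,0,0,0,1]
    - [-0.013,-0.033,0,0,0,0,1]

```text
time: 1.37
tool_pos: [191.4, 432.1, 230.8]
eef_rot: [[-1.0, -0.003, -0.0], [-0.003, 1.0, -0.0], [0.0, -0.0, -1.0]]
contact_force: [0.7, -0.1, 0.8]
opening: 85.1
grip_force: 0.0
```

jog_arm:
  plan:
    - [-0.013,-0.033,0,0,0,0,1]
    - [-0.013,-0.033,0,0,0,0,1]
    - [-0.013,-0.033,0,0,0,0,1]
    - [-0.013,-0.033,0,0,0,0,1]
    - [-0.013,-0.033,0,0,0,0,1]

```text
time: 1.78
tool_pos: [256.7, 265.7, 231.4]
eef_rot: [[-1.0, -0.001, 0.0], [-0.001, 1.0, 0.0], [-0.0, 0.0, -1.0]]
contact_force: [1.3, 0.4, -0.2]
opening: 85.3
grip_force: 0.0
```

jog_arm:
  plan:
    - [-0.013,-0.033,0,0,0,0,1]
    - [-0.013,-0.033,0,0,0,0,1]
    - [-0.013,-0.033,0,0,0,0,1]
    - [-0.013,-0.033,0,0,0,0,1]
    - [-0.013,-0.033,0,0,0,0,1]

```text
time: 2.2
tool_pos: [321.8, 100.6, 231.5]
eef_rot: [[-1.0, -0.0, 0.001], [-0.0, 1.0, 0.0], [-0.001, 0.0, -1.0]]
contact_force: [0.7, 0.9, 0.2]
opening: 85.3
grip_force: 0.0
```

jog_arm:
  plan:
    - [-0.013,-0.033,0,0,0,0,1]
    - [-0.013,-0.033,0,0,0,0,1]
    - [-0.013,-0.033,0,0,0,0,1]
    - [-0.013,-0.033,0,0,0,0,1]
    - [-0.013,-0.033,0,0,0,0,1]

```text
time: 2.62
tool_pos: [386.9, -64.7, 231.5]
eef_rot: [[-1.0, 0.0, 0.001], [0.0, 1.0, -0.0], [-0.001, -0.0, -1.0]]
contact_force: [0.7, 0.6, -0.1]
opening: 85.6
grip_force: 0.0
```

jog_arm:
  plan:
    - [-0.013,-0.033,0,0,0,0,1]
    - [-0.013,-0.033,0,0,0,0,1]
    - [-0.013,-0.033,0,0,0,0,1]
    - [-0.013,-0.033,0,0,0,0,1]
    - [-0.013,-0.033,0,0,0,0,1]

```text
time: 3.03
tool_pos: [451.9, -229.7, 231.3]
eef_rot: [[-1.0, 0.0, 0.0], [0.0, 1.0, -0.0], [-0.0, -0.0, -1.0]]
contact_force: [0.7, 1.1, -0.0]
opening: 85.4
grip_force: 0.0
```

Tracks well. Go to above the brush and look.

jog_arm:
  plan:
    - [-0.011,-0.025,0,0,0,0,1]
    - [-0.011,-0.025,0,0,0,0,1]
    - [-0.011,-0.025,0,0,0,0,1]
    - [0,0,0,0,0,0,1]

```text
time: 3.37
tool_pos: [486.0, -306.6, 230.2]
eef_rot: [[-1.0, 0.002, -0.0], [0.002, 1.0, -0.001], [0.0, -0.001, -1.0]]
contact_force: [-0.5, -0.0, -0.1]
opening: 85.4
grip_force: 0.0
```

```bash
python3 - <<'E'
from h import *
w=optics.camera_info('wrist');print(bot.get_state()['tool_pos'])
im=optics.capture('wrist')
ds=cut_out('brush_mid','wrist')
for d in ds:
    m=d['pixels'];hsv=cv2.cvtColor(im,cv2.COLOR_RGB2HSV)[m];p,r=fit(BR,[(w,d['extent']+np.r_[0,0,1,1])],(486,-305))
    print(round(d['conf'],2),d['extent'],np.round(im[m].mean(0)),p,np.round(r,1))
im=im.copy()
for p in proj(w,BR+np.r_[486,-305,0]): cv2.circle(im,tuple(int(v) for v in p),0,(0,255,0),-1)
cv2.imwrite('pics/w1.png',im[:,:,::-1])
E
```

```text
[ 485.9611797  -306.57840213  230.22855219]
0.97 [208.9, 199.1, 235.0, 249.0] [106.  17.  15.] [ 548.91580023 -349.90783548] [ 0.1  0.3 -0.2 -0.2]
0.87 [215.4, 99.9, 243.1, 126.8] [ 32.  62. 127.] [ 417.12264485 -336.56297756] [ 0.3  1.6 -0.4 -2. ]
0.69 [286.4, 97.1, 320.0, 121.7] [84.  9.  8.] [ 413.13148215 -254.6244696 ] [ 0.3  0.5 -0.2 -0.6]
0.65 [251.1, 158.7, 273.2, 195.7] [77. 58. 38.] [ 489.49767571 -299.34444265] [ 0.6 -0.5 -0.6  0.4]
```

View pics/w1.png

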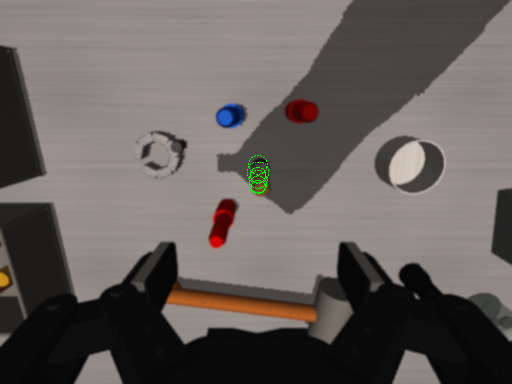

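The wrist picture shows the wooden brush at (262,177), with the decoys at (230,115), (302,111) and (222,222). The tin is at (415,165). The brush position is refined to (489.5, -299.5), so I'm going down to grasp at handle height 80 mm.

jog_arm:
  plan:
    - [-0.0035,0.007,0.02,0,0,0,1]
    - [0,0,0.038,0,0,0,1]
    - [0,0,0.038,0,0,0,1]
    - [0,0,0.037,0,0,0,1]
    - [0,0,0.036,0,0,0,1]

```text
time: 3.88
tool_pos: [487.7, -294.5, 61.2]
eef_rot: [[-1.0, -0.001, 0.0], [-0.001, 1.0, -0.0], [-0.0, -0.0, -1.0]]
contact_force: [0.5, -0.7, -0.2]
opening: 85.3
grip_force: 0.0
```

jog_arm:
  plan:
    - [0,0,0,0,0,0,1]
    - [0,0,0,0,0,0,0]
    - [0,0,0,0,0,0,0]
    - [0,0,0,0,0,0,0]
    - [0,0,0,0,0,0,0]
  grip_force: 60

```text
time: 4.3
tool_pos: [489.1, -296.4, 64.3]
eef_rot: [[-1.0, -0.0, 0.002], [-0.0, 1.0, -0.002], [-0.002, -0.002, -1.0]]
contact_force: [0.5, 0.6, -0.1]
opening: 38.6
grip_force: 0.0
```

jog_arm:
  plan:
    - [0,0,0,0,0,0,0]
    - [0,0,0,0,0,0,0]
    - [0,0,0,0,0,0,0]
    - [0,0,0,0,0,0,0]
    - [0,0,0,0,0,0,0]

```text
time: 4.72
tool_pos: [488.5, -296.0, 62.9]
eef_rot: [[-1.0, -0.0, 0.001], [-0.0, 1.0, -0.001], [-0.001, -0.001, -1.0]]
contact_force: [-0.5, 0.3, 7.1]
opening: 18.4
grip_force: 59.1
```

jog_arm:
  plan:
    - [0,0,-0.03,0,0,0,0]
    - [0,0,-0.035,0,0,0,0]
    - [0,0.02,-0.015,0,0,0,0]
    - [0,0.04,0,0,0,0,0]
    - [0,0.02,0,0,0,0,0]

```text
time: 5.13
tool_pos: [488.1, -213.6, 143.3]
eef_rot: [[-1.0, 0.0, 0.001], [0.0, 1.0, 0.0], [-0.001, 0.0, -1.0]]
contact_force: [1.3, -0.7, -0.8]
opening: 18.9
grip_force: 59.0
```

```bash
python3 - <<'E'
from h import *
print(bot.get_state()['tool_pos'],bot.get_state()['contact_force'])
w=optics.camera_info('wrist');im=optics.capture('wrist')
for d in cut_out('tin_rim','wrist'): print(d['conf'],d['extent'],fit(TIN,[(w,d['extent']+np.r_[0,0,1,1])],(485,-117)))
sd=optics.camera_info('side');im2=optics.capture('side')
s=bot.get_state();p=s['tool_pos']
for d in cut_out('brush_mid','side'): print(d['conf'],d['extent'])
q=proj(sd,BR+np.r_[p[0],p[1],p[2]-62.9]);print(q.min(0),q.max(0))
im2=im2.copy()[220:370,190:340]
cv2.imwrite('pics/g1.png',np.hstack([cv2.resize(im,(440,330)),cv2.resize(im2,(330,330))])[:,:,::-1])
E
```

```text
[ 488.05442651 -213.62016132  143.25112291] [ 1.34199488 -0.69816601 -0.81081782]
0.71 [322.1, 142.8, 407.5, 223.7] (array([ 483.05373627, -109.30991153]), array([ 0.07954532,  1.83978751, -0.06578255, -1.94738542]))
0.72 [230.6, 276.4, 245.7, 309.2]
0.66 [247.8, 307.0, 265.3, 338.3]
0.56 [305.6, 284.0, 325.7, 320.6]
0.55 [252.9, 223.4, 264.6, 263.8]
[252.17461744 221.12522233] [265.26887434 260.91483549]
```

View pics/g1.png

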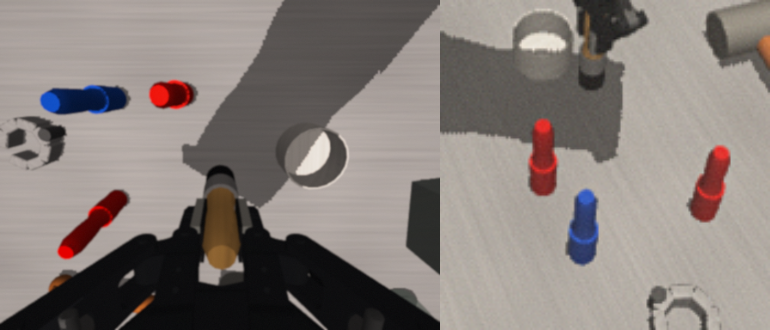

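The brush is held upright at (222,215) in the left half, and the tin is at (312,155). Dipping now.

jog_arm:
  plan:
    - [0.004,0.035,0,0,0,0,0]
    - [0,0.035,0,0,0,0,0]
    - [0,0.033,0,0,0,0,0]
    - [0,0,0,0,0,0,0]
    - [0,0,0,0,0,0,0]

```text
time: 5.75
tool_pos: [484.3, -112.4, 142.2]
eef_rot: [[-1.0, -0.002, -0.0], [-0.002, 1.0, -0.0], [0.0, -0.0, -1.0]]
contact_force: [-0.2, 0.0, -0.9]
opening: 18.5
grip_force: 59.2
```

jog_arm:
  plan:
    - [0,0,0.02,0,0,0,0]
    - [0,0,0.02,0,0,0,0]
    - [0,0,0.015,0,0,0,0]
    - [0,0,0.01,0,0,0,0]
    - [0,0,0,0,0,0,0]

```text
time: 6.17
tool_pos: [483.4, -114.0, 75.4]
eef_rot: [[-1.0, 0.002, -0.003], [0.002, 1.0, 0.001], [0.003, 0.001, -1.0]]
contact_force: [-0.4, -0.6, -1.4]
opening: 18.6
grip_force: 59.2
```

jog_arm:
  plan:
    - [0,0,0,0,0,0,0]
    - [0,0,0,0,0,0,0]
    - [0,0,0,0,0,0,0]

```text
time: 6.42
tool_pos: [484.7, -113.5, 78.0]
eef_rot: [[-1.0, 0.0, 0.001], [0.0, 1.0, -0.001], [-0.001, -0.001, -1.0]]
contact_force: [-0.3, 0.2, -0.4]
opening: 18.6
grip_force: 59.3
```

```bash
python3 - <<'E'
from h import *
im=optics.capture('wrist');im2=optics.capture('side')[200:320,160:280]
cv2.imwrite('pics/d1.png',np.hstack([cv2.resize(im,(440,330)),cv2.resize(im2,(330,330))])[:,:,::-1])
E
```

```text
(no output)
```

View pics/d1.png

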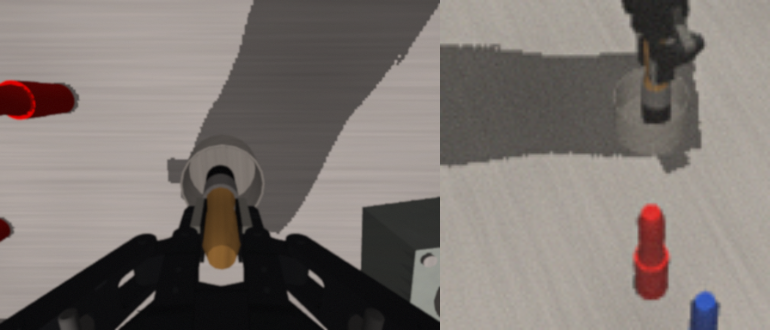

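The picture shows the brush inside the tin at (220,175) with no contact force, and the tin unmoved. I'll lift it and go to view the filter head.

jog_arm:
  plan:
    - [0,0,-0.035,0,0,0,0]
    - [0,0,-0.035,0,0,0,0]
    - [0,0,-0.035,0,0,0,0]
    - [0,0,-0.015,0,0,0,0]
    - [-0.008,0.035,0,0,0,0,0]

```text
time: 6.93
tool_pos: [493.7, -81.5, 201.3]
eef_rot: [[-1.0, 0.004, 0.006], [0.004, 1.0, -0.004], [-0.006, -0.004, -1.0]]
contact_force: [1.2, -0.4, -1.4]
opening: 18.4
grip_force: 59.4
```

jog_arm:
  plan:
    - [-0.008,0.035,0,0,0,0,0]
    - [-0.008,0.03,0,0,0,0,0]
    - [-0.008,0.03,0,0,0,0,0]
    - [0,0,0,0,0,0,0]

```text
time: 7.27
tool_pos: [516.9, 21.3, 197.7]
eef_rot: [[-1.0, -0.004, 0.001], [-0.004, 1.0, 0.001], [-0.001, 0.001, -1.0]]
contact_force: [-0.8, -1.1, -1.1]
opening: 18.6
grip_force: 59.4
```

```bash
python3 - <<'E'
from h import *
print(bot.get_state()['tool_pos'])
w=optics.camera_info('wrist');im=optics.capture('wrist').copy()
cap=np.vstack([cyl([(32,70),(32,78)]),cyl([(18,103)])])
for d in cut_out('cap_grip','wrist'): print(d['conf'],d['extent'],fit(cap,[(w,d['extent']+np.r_[0,0,1,1])],(568,82)))
cv2.imwrite('pics/c1.png',cv2.resize(im[60:300,200:512],(780,600),interpolation=cv2.INTER_CUBIC)[:,:,::-1]);cv2.imwrite('/tmp/c.png',im)
E
```

```text
[516.89775799  21.27981427 197.69543262]
0.97 [289.1, 200.5, 354.9, 264.7] (array([567.64741435,  91.55062651]), array([ 2.67827083,  2.03299061, -2.14546974, -4.02353539]))
```

View pics/c1.png

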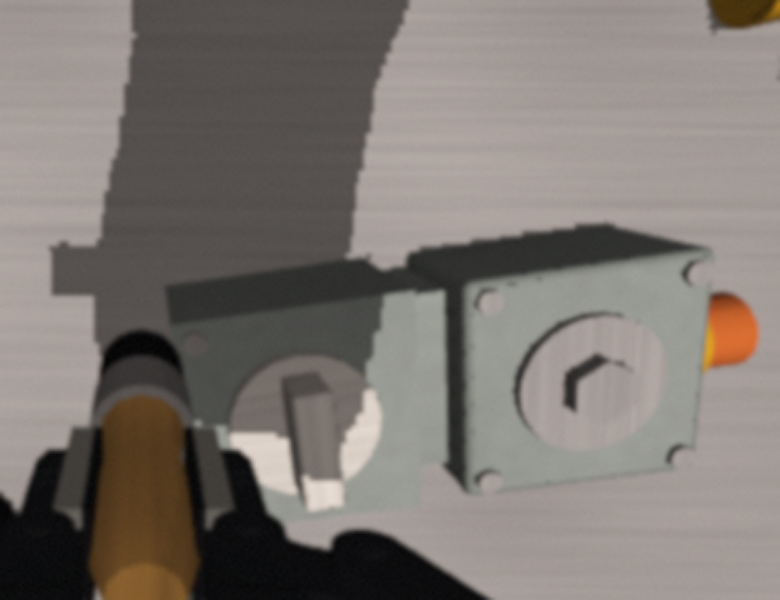

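```bash
python3 - <<'E'
from h import *
w=optics.camera_info('wrist')
f=lambda u,v,z: ray(w,(200+u/2.5-.3,60+v/2.5-.3),z)[:2]
b=[f(*p,72) for p in [(490,302),(697,272),(682,457),(490,481)]];print(np.round(b,1))
for i,j in [(0,1),(3,2),(0,3),(1,2)]:
    d=b[j]-b[i];print(np.hypot(*d),np.degrees(np.arctan2(d[1],d[0])))
print('plug',f(592,381,84),'boltmean',np.mean(b,0))
print('cap disc ctr',f(306,425,78))
print('block corners',f(460,282,70),f(712,250,70),f(470,492,70))
im=cv2.imread('/tmp/c.png')
c=f(306,425,78)
big=cv2.resize(im[180:290,270:370],(800,880),interpolation=cv2.INTER_CUBIC)
for a in [(0,(0,255,0)),]: pass
import sys
out=[]
for yaw in (0,8):
    a=np.radians(yaw);R=np.array([[np.cos(a),-np.sin(a)],[np.sin(a),np.cos(a)]])
    g=big.copy()
    t=np.linspace(0,2*np.pi,60)
    for P in [np.c_[c[0]+32*np.cos(t),c[1]+32*np.sin(t),78+0*t],np.c_[(np.array([[25,8],[-25,8],[-25,-8],[25,-8]])@R.T)+c,np.full(4,103)],np.c_[(np.array([[25,8],[-25,8],[-25,-8],[25,-8]])@R.T)+c,np.full(4,78)]]:
        q=(proj(w,P)-[270,180]+.5)*8
        cv2.polylines(g,[q.astype(np.int32)],True,(0,255,0),1)
    out.append(cv2.resize(g,(400,440)))
cv2.imwrite('pics/c2.png',np.hstack(out))
E
```

```text
[[510.5 158.3]
 [497.9 238.2]
 [579.3 251.5]
 [591.4 170.7]]
80.90162954244228 98.93423701881005
81.7040993618359 98.50144427895397
81.82553510715844 8.698894306671102
82.44330978553879 9.25673418073233
plug [539.73451335 197.56909327] boltmean [544.78629425 204.69145056]
cap disc ctr [562.18933333  86.71954133]
block corners [502.76161158 146.05020774] [489.48631597 243.61723368] [598.02839822 163.82399991]
```

View pics/c2.png

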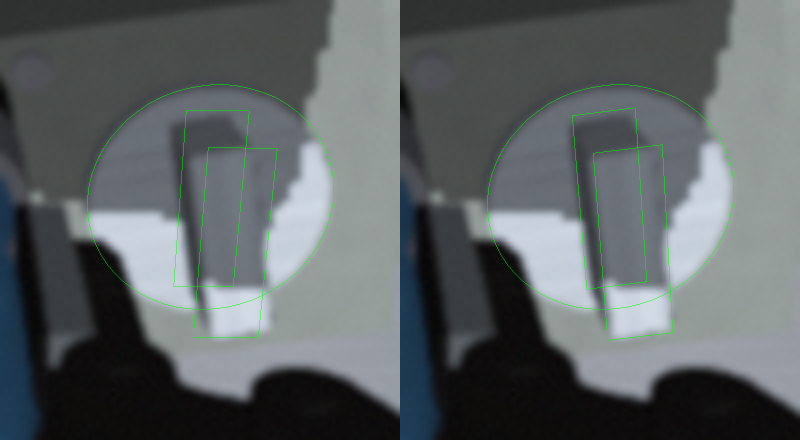

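Overlay: with yaw 9° and centre about (563, 86.5), the disc and bar match. The bolt square gives 8.7–9.3°, and the block centre agrees to 1.5 mm. I'll dab on the -y side, 25 mm from the axis.

jog_arm:
  plan:
    - [-0.025,0.021,0,0,0,0,0]
    - [-0.025,0.02,0,0,0,0,0]
    - [0,0,0.025,0,0,0,0]
    - [0,0,0.02,0,0,0,0]
    - [0,0,0,0,0,0,0]

```text
time: 7.78
tool_pos: [564.6, 57.5, 149.1]
eef_rot: [[-1.0, 0.0, -0.005], [0.0, 1.0, -0.0], [0.005, -0.0, -1.0]]
contact_force: [-0.6, -0.0, -1.4]
opening: 18.8
grip_force: 59.3
```

jog_arm:
  plan:
    - [0,0,0.0015,0,0,0,0]
    - [0,0,0.0015,0,0,0,0]
    - [0,0,0.0015,0,0,0,0]

```text
time: 8.03
tool_pos: [566.6, 57.7, 149.1]
eef_rot: [[-1.0, 0.001, 0.002], [0.001, 1.0, -0.0], [-0.002, -0.0, -1.0]]
contact_force: [-0.1, -0.3, -0.3]
opening: 18.6
grip_force: 59.4
```

jog_arm:
  plan:
    - [0,0.004,0.0015,0,0,0,0]
    - [0,0,0.0015,0,0,0,0]
    - [0,0,0.0015,0,0,0,0]

```text
time: 8.28
tool_pos: [566.3, 62.4, 143.6]
eef_rot: [[-1.0, -0.0, 0.001], [-0.0, 1.0, 0.0], [-0.001, 0.0, -1.0]]
contact_force: [-0.0, -0.1, -1.0]
opening: 18.8
grip_force: 59.4
```

jog_arm:
  plan:
    - [0,0,0.001,0,0,0,0]
    - [0,0,0.001,0,0,0,0]

```text
time: 8.45
tool_pos: [566.1, 62.3, 141.3]
eef_rot: [[-1.0, -0.0, 0.0], [-0.0, 1.0, 0.0], [-0.0, 0.0, -1.0]]
contact_force: [-0.1, -0.5, -1.9]
opening: 18.5
grip_force: 59.4
```

jog_arm:
  plan:
    - [0,0,0.001,0,0,0,0]
    - [0,0,0,0,0,0,0]

```text
time: 8.62
tool_pos: [566.5, 62.2, 140.8]
eef_rot: [[-1.0, -0.0, 0.001], [-0.0, 1.0, -0.0], [-0.001, -0.0, -1.0]]
contact_force: [-2.0, 0.0, 5.9]
opening: 18.5
grip_force: 60.0
```

jog_arm:
  plan:
    - [0,0,0.001,0,0,0,0]
    - [0,0,0,0,0,0,0]

```text
time: 8.78
tool_pos: [566.9, 62.2, 140.7]
eef_rot: [[-1.0, -0.0, 0.003], [-0.0, 1.0, -0.0], [-0.003, -0.0, -1.0]]
contact_force: [-3.4, -0.5, 16.4]
opening: 18.7
grip_force: 60.9
```

jog_arm:
  plan:
    - [0,0,0.001,0,0,0,0]
    - [0,0,0,0,0,0,0]

```text
time: 8.95
tool_pos: [567.4, 62.1, 140.6]
eef_rot: [[-1.0, -0.0, 0.004], [-0.0, 1.0, -0.0], [-0.004, -0.0, -1.0]]
contact_force: [-4.8, -1.9, 27.1]
opening: 18.4
grip_force: 61.8
```

Contact of 27 N at TCP z 140.7, so the tip sits 62.8 mm below the TCP. Now I'll put the brush down on free surface near (450,-10).

jog_arm:
  plan:
    - [0,0,-0.025,0,0,0,0]
    - [0,0,-0.03,0,0,0,0]
    - [0.03,-0.018,0,0,0,0,0]
    - [0.03,-0.018,0,0,0,0,0]
    - [0.03,-0.018,0,0,0,0,0]

```text
time: 9.37
tool_pos: [475.3, 7.9, 193.4]
eef_rot: [[-1.0, -0.001, 0.001], [-0.001, 1.0, -0.0], [-0.001, -0.0, -1.0]]
contact_force: [-0.3, -1.3, -1.3]
opening: 18.3
grip_force: 59.7
```

jog_arm:
  plan:
    - [0.027,-0.018,0,0,0,0,0]
    - [0,0,0.035,0,0,0,0]
    - [0,0,0.035,0,0,0,0]
    - [0,0,0.03,0,0,0,0]
    - [0,0,0.015,0,0,0,0]

```text
time: 9.78
tool_pos: [447.5, -9.6, 75.6]
eef_rot: [[-1.0, 0.0, -0.003], [0.0, 1.0, 0.001], [0.003, 0.001, -1.0]]
contact_force: [-0.8, -0.5, -1.1]
opening: 18.7
grip_force: 59.7
```

jog_arm:
  plan:
    - [0,0,0,0,0,0,0]
    - [0,0,0,0,0,0,0]

```text
time: 9.95
tool_pos: [448.9, -9.7, 78.4]
eef_rot: [[-1.0, -0.0, -0.001], [-0.0, 1.0, 0.0], [0.001, 0.0, -1.0]]
contact_force: [0.7, 0.2, -0.3]
opening: 18.6
grip_force: 59.7
```

jog_arm:
  plan:
    - [0,0,0.008,0,0,0,0]
    - [0,0,0.005,0,0,0,0]
    - [0,0,0.001,0,0,0,0]
    - [0,0,0,0,0,0,0]

```text
time: 10.28
tool_pos: [449.2, -9.7, 64.4]
eef_rot: [[-1.0, -0.0, 0.0], [-0.0, 1.0, -0.0], [-0.0, -0.0, -1.0]]
contact_force: [0.1, 0.6, -0.1]
opening: 18.7
grip_force: 59.8
```

jog_arm:
  plan:
    - [0,0,0.001,0,0,0,0]
    - [0,0,0,0,0,0,0]

```text
time: 10.45
tool_pos: [449.3, -9.8, 63.5]
eef_rot: [[-1.0, -0.0, 0.0], [-0.0, 1.0, -0.0], [-0.0, -0.0, -1.0]]
contact_force: [-0.8, 0.3, -1.0]
opening: 18.6
grip_force: 59.8
```

jog_arm:
  plan:
    - [0,0,0.0005,0,0,0,0]
    - [0,0,0,0,0,0,0]

```text
time: 10.62
tool_pos: [449.3, -9.8, 62.9]
eef_rot: [[-1.0, -0.0, 0.0], [-0.0, 1.0, -0.0], [-0.0, -0.0, -1.0]]
contact_force: [-0.2, -0.2, -0.3]
opening: 18.4
grip_force: 59.8
```

jog_arm:
  plan:
    - [0,0,0.0007,0,0,0,0]
    - [0,0,0,0,0,0,0]

```text
time: 10.78
tool_pos: [449.7, -9.9, 62.8]
eef_rot: [[-1.0, -0.0, 0.001], [-0.0, 1.0, -0.0], [-0.001, -0.0, -1.0]]
contact_force: [-2.9, 0.0, 11.2]
opening: 18.2
grip_force: 60.9
```

jog_arm:
  plan:
    - [0,0,0.0007,0,0,0,0]
    - [0,0,0,0,0,0,0]

```text
time: 10.95
tool_pos: [450.1, -10.0, 62.7]
eef_rot: [[-1.0, -0.0, 0.003], [-0.0, 1.0, -0.001], [-0.003, -0.001, -1.0]]
contact_force: [-4.5, 0.4, 24.7]
opening: 18.3
grip_force: 62.0
```

Down. I'll relieve the preload and open.

jog_arm:
  plan:
    - [0,0,-0.0013,0,0,0,0]
    - [0,0,0,0,0,0,0.3]
    - [0,0,0,0,0,0,0.6]
    - [0,0,0,0,0,0,1]
    - [0,0,0,0,0,0,1]

```text
time: 11.37
tool_pos: [449.1, -9.7, 62.5]
eef_rot: [[-1.0, -0.0, -0.0], [-0.0, 1.0, 0.0], [0.0, 0.0, -1.0]]
contact_force: [-0.0, -1.0, -0.5]
opening: 60.8
grip_force: 0.0
```

jog_arm:
  plan:
    - [0,0,0,0,0,0,1]
    - [0,0,0,0,0,0,1]
    - [0,0,-0.02,0,0,0,1]
    - [0,0,-0.035,0,0,0,1]
    - [0,0,-0.035,0,0,0,1]

```text
time: 11.78
tool_pos: [448.2, -9.6, 153.3]
eef_rot: [[-1.0, -0.0, -0.002], [-0.0, 1.0, 0.0], [0.002, 0.0, -1.0]]
contact_force: [1.7, -0.4, -0.2]
opening: 85.8
grip_force: 0.0
```

jog_arm:
  plan:
    - [0,0,-0.035,0,0,0,1]
    - [-0.02,0.01,-0.01,0,0,0,1]
    - [-0.03,0.03,0,0,0,-4,1]
    - [-0.03,0.03,0,0,0,-5,1]
    - [0,0,0,0,0,0,1]

```text
time: 12.2
tool_pos: [529.5, 64.9, 197.3]
eef_rot: [[-0.986, -0.164, 0.002], [-0.164, 0.986, 0.001], [-0.002, 0.001, -1.0]]
contact_force: [-1.9, -0.1, -1.1]
opening: 85.0
grip_force: 0.0
```

```bash
python3 - <<'E'
from h import *
s=bot.get_state();print(s['tool_pos'],s['eef_rot'])
S=optics.camera_info('side');im=optics.capture('side')
for d in cut_out('brush_mid','side'): print(d['conf'],d['extent'],fit(BR,[(S,d['extent']+np.r_[0,0,1,1])],(450,-10)))
w=optics.camera_info('wrist');im2=optics.capture('wrist');cv2.imwrite('/tmp/w.png',im2[:,:,::-1])
c=np.array([563,86.5]);a=np.radians(9);R=np.array([[np.cos(a),-np.sin(a)],[np.sin(a),np.cos(a)]])
g=im2.copy();t=np.linspace(0,2*np.pi,60)
sq=np.array([[25,8],[-25,8],[-25,-8],[25,-8]])@R.T+c
for P in [np.c_[c[0]+32*np.cos(t),c[1]+32*np.sin(t),78+0*t],np.c_[sq,np.full(4,103)]]:
    cv2.polylines(g,[(proj(w,P)).round().astype(np.int32)],True,(0,255,0),1)
cv2.imwrite('pics/c3.png',np.hstack([cv2.resize(g,(440,330)),cv2.resize(im[120:270,150:300],(330,330))])[:,:,::-1])
E
```

```text
[529.48655912  64.89981719 197.29067358] [[-9.86392254e-01 -1.64400384e-01  1.68399388e-03]
 [-1.64398609e-01  9.86393323e-01  1.14451493e-03]
 [-1.84923901e-03  8.52094406e-04 -9.99997927e-01]]
0.89 [232.0, 274.0, 245.5, 312.6] (array([ 417.99002889, -267.21638447]), array([ 0.96736597,  2.3407628 , -0.97666782, -2.1978403 ]))
0.86 [203.8, 188.7, 212.3, 226.8] (array([447.41853761, -11.5614432 ]), array([-0.73581071,  2.28493525,  0.77799127, -2.2261039 ]))
0.79 [250.4, 308.7, 264.2, 341.9] (array([ 422.63682941, -345.79516343]), array([ 0.4592749 , -0.12732006, -0.43393723,  0.14218818]))
0.56 [303.2, 282.5, 323.9, 321.8] (array([ 551.88627744, -353.20653571]), array([ 2.13232759,  3.03708387, -1.44533351, -2.50457273]))
```

View pics/c3.png

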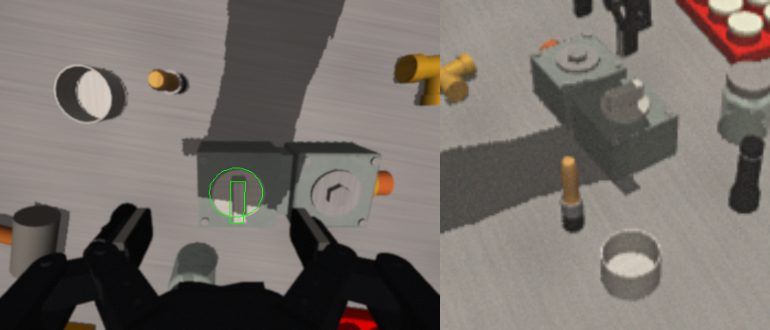

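The picture shows the brush upright at (570,195) in the right half, with the tin undisturbed. The overlay lies on disc and bar at (237,195). I'll move over the cap, go down and grasp it.

jog_arm:
  plan:
    - [-0.0183,0.008,0,0,0,0,0.6]
    - [-0.0183,0.0078,0,0,0,0.5,0.6]
    - [0,0,0.035,0,0,0,0.6]
    - [0,0,0.035,0,0,0,0.6]
    - [0,0,0.025,0,0,0,0.6]
  grip_force: 100

```text
time: 12.77
tool_pos: [558.3, 81.6, 100.6]
eef_rot: [[-0.989, -0.146, -0.001], [-0.146, 0.989, -0.0], [0.001, 0.0, -1.0]]
contact_force: [-0.0, -0.2, -0.9]
opening: 51.3
grip_force: 0.0
```

jog_arm:
  plan:
    - [0,0,0,0,0,0,0.6]
    - [0,0,0,0,0,0,0.6]

```text
time: 12.93
tool_pos: [558.5, 81.7, 102.7]
eef_rot: [[-0.989, -0.147, -0.002], [-0.147, 0.989, -0.0], [0.002, 0.0, -1.0]]
contact_force: [0.5, -0.4, 0.2]
opening: 50.9
grip_force: 0.0
```

jog_arm:
  plan:
    - [-0.005,0.004,0,0,0,-0.5,0.6]
    - [0,0,0.01,0,0,0,0.6]
    - [0,0,0.008,0,0,0,0.6]
    - [0,0,0.003,0,0,0,0.6]
    - [0,0,0,0,0,0,0.6]

```text
time: 13.35
tool_pos: [563.5, 87.2, 81.0]
eef_rot: [[-0.988, -0.157, -0.001], [-0.157, 0.988, -0.0], [0.001, 0.0, -1.0]]
contact_force: [-0.1, 0.3, -0.5]
opening: 51.4
grip_force: 0.0
```

jog_arm:
  plan:
    - [0,0,0,0,0,0,0]
    - [0,0,0,0,0,0,0]
    - [0,0,0,0,0,0,0]
    - [0,0,0,0,0,0,0]
    - [0,0,0,0,0,0,0]
  grip_force: 90

```text
time: 13.77
tool_pos: [564.2, 87.2, 82.3]
eef_rot: [[-0.988, -0.157, 0.001], [-0.157, 0.988, 0.0], [-0.001, -0.0, -1.0]]
contact_force: [-2.5, -0.0, 6.0]
opening: 14.3
grip_force: 88.6
```

jog_arm:
  plan:
    - [0,0,0,0,0,0,0]
    - [0,0,0,0,0,0,0]

```text
time: 13.93
tool_pos: [564.2, 87.2, 82.3]
eef_rot: [[-0.988, -0.157, 0.001], [-0.157, 0.988, 0.0], [-0.001, -0.0, -1.0]]
contact_force: [-2.0, 0.6, 5.4]
opening: 14.1
grip_force: 88.6
```

```bash
python3 -c "
from plant import bot
s=bot.get_state();print(s['contact_force'],s['wrist_torque'],s['qpos'],s['opening'])"
```

```text
[-1.9613299   0.58671234  5.36992279] [0.01198768 0.27885637 0.00199239] [ 1.06751695e-02  4.24002381e-01 -2.23399212e-01  9.22585406e-01
  4.83787002e-05 -1.46611319e-01] 14.073124277470914
```

jog_arm:
  plan:
    - [0,0,0,0,0,3,0]
    - [0,0,0,0,0,3,0]
    - [0,0,0,0,0,2,0]
    - [0,0,0,0,0,0,0]

```text
time: 14.27
tool_pos: [564.5, 87.2, 82.3]
eef_rot: [[-1.0, -0.016, 0.001], [-0.016, 1.0, 0.0], [-0.001, 0.0, -1.0]]
contact_force: [0.4, 0.2, 5.9]
opening: 13.6
grip_force: 88.8
```

```bash
python3 -c "
from plant import bot
s=bot.get_state();print(s['contact_force'],s['wrist_torque'],s['qpos'],s['opening'])"
```

```text
[0.36167044 0.217324   5.86197503] [ 0.04450164 -0.00420651 -0.11908509] [ 1.06768245e-02  4.24156899e-01 -2.23104141e-01  9.22176798e-01
  4.74840977e-05 -5.24283383e-03] 13.589556830965668
```

jog_arm:
  plan:
    - [0,0,0,0,0,2,0]
    - [0,0,0,0,0,2,0]
    - [0,0,0,0,0,1,0]
    - [0,0,0,0,0,0,0]

```text
time: 14.6
tool_pos: [564.5, 87.2, 82.3]
eef_rot: [[-0.998, 0.069, 0.001], [0.069, 0.998, 0.0], [-0.001, 0.0, -1.0]]
contact_force: [0.4, 0.4, 5.6]
opening: 14.2
grip_force: 88.7
```

```bash
python3 -c "
from plant import bot
s=bot.get_state();print(s['contact_force'],s['wrist_torque'],s['qpos'],s['opening'])"
```

```text
[0.39104463 0.42252407 5.61644098] [ 0.03807637 -0.04765581 -0.04451767] [ 1.06745222e-02  4.24162821e-01 -2.23119494e-01  9.22070712e-01
  5.96824322e-06  8.01234152e-02] 14.1915854683825
```

13° turned with no resisting torque, so it loosens clockwise seen from above. I'll continue to the end stop.

jog_arm:
  plan:
    - [0,0,0,0,0,5,0]
    - [0,0,0,0,0,5,0]
    - [0,0,0,0,0,5,0]
    - [0,0,0,0,0,5,0]
    - [0,0,0,0,0,5,0]

```text
time: 15.02
tool_pos: [564.5, 87.2, 82.3]
eef_rot: [[-0.873, 0.487, 0.001], [0.487, 0.873, 0.0], [-0.001, 0.001, -1.0]]
contact_force: [0.8, 0.5, 6.7]
opening: 13.9
grip_force: 88.8
```

jog_arm:
  plan:
    - [0,0,0,0,0,4,0]
    - [0,0,0,0,0,4,0]
    - [0,0,0,0,0,2,0]
    - [0,0,0,0,0,0,0]

```text
time: 15.35
tool_pos: [564.5, 87.2, 82.3]
eef_rot: [[-0.777, 0.63, 0.001], [0.63, 0.777, -0.0], [-0.001, 0.001, -1.0]]
contact_force: [0.5, 0.0, 5.6]
opening: 13.9
grip_force: 88.8
```

```bash
python3 -c "
from plant import bot
s=bot.get_state();print(s['contact_force'],s['wrist_torque'],s['qpos'],s['opening'])"
```

```text
[0.50403314 0.00895118 5.58199776] [ 0.01005594 -0.02647281 -0.13009957] [ 1.06788474e-02  4.24157031e-01 -2.23081830e-01  9.22095406e-01
 -1.96964177e-05  6.92290232e-01] 13.911420920203028
```

jog_arm:
  plan:
    - [0,0,0,0,0,2,0]
    - [0,0,0,0,0,2,0]
    - [0,0,0,0,0,0,0]

```text
time: 15.6
tool_pos: [565.0, 87.3, 82.3]
eef_rot: [[-0.731, 0.682, 0.002], [0.682, 0.731, 0.0], [-0.001, 0.002, -1.0]]
contact_force: [4.1, 2.5, 5.2]
opening: 13.7
grip_force: 88.6
```

```bash
python3 -c "
from plant import bot
s=bot.get_state();print(s['contact_force'],s['wrist_torque'],s['qpos'],s['opening'])"
```

```text
[4.05024024 2.53271971 5.19613174] [ 0.43232286 -0.69917495  0.0324867 ] [ 1.07016588e-02  4.24300997e-01 -2.22759233e-01  9.21515180e-01
  3.29521889e-04  7.61354953e-01] 13.739868974608099
```

52° reached with a lateral reaction: end stop. Backing off 1° and lifting straight.

jog_arm:
  plan:
    - [0,0,0,0,0,-1,0]
    - [0,0,-0.003,0,0,0,0]
    - [0,0,-0.004,0,0,0,0]
    - [0,0,-0.005,0,0,0,0]

```text
time: 15.93
tool_pos: [563.3, 87.3, 93.3]
eef_rot: [[-0.744, 0.668, -0.002], [0.668, 0.744, 0.0], [0.001, -0.001, -1.0]]
contact_force: [0.0, 0.6, -2.6]
opening: 13.8
grip_force: 88.5
```

Free (weight about 2.6 N). Continue up.

jog_arm:
  plan:
    - [0,0,-0.015,0,0,0,0]
    - [0,0,-0.02,0,0,0,0]
    - [0,0,-0.02,0,0,0,0]
    - [0,0,-0.02,0,0,0,0]
    - [0,0,-0.014,0,0,0,0]

```text
time: 16.35
tool_pos: [563.5, 87.1, 184.2]
eef_rot: [[-0.744, 0.668, -0.0], [0.668, 0.744, -0.0], [-0.0, -0.0, -1.0]]
contact_force: [0.5, 0.4, -2.6]
opening: 14.3
grip_force: 88.5
```

jog_arm:
  plan:
    - [0,0,0,0,0,0,0]
    - [0,0,0,0,0,0,0]
    - [0,0,0,0,0,0,0]
    - [0,0,0,0,0,0,0]
    - [0,0,0,0,0,0,0]

```text
time: 16.77
tool_pos: [563.4, 87.2, 181.7]
eef_rot: [[-0.743, 0.669, -0.002], [0.669, 0.743, -0.0], [0.001, -0.001, -1.0]]
contact_force: [-0.0, -0.4, -3.0]
opening: 13.9
grip_force: 88.5
```

```bash
python3 - <<'E'
from h import *
im=optics.capture('side');im2=optics.capture('scene')
S=optics.camera_info('side')
for n in ['brush_mid','tin_rim','cap_grip']: print(n,[(d['conf'],d['extent']) for d in cut_out(n,'side')])
cv2.imwrite('pics/e.png',np.hstack([cv2.resize(im[110:270,150:310],(400,400)),cv2.resize(im2[130:260,200:330],(400,400))])[:,:,::-1])
E
```

```text
brush_mid [(0.88, [301.3, 282.7, 322.0, 321.1]), (0.75, [205.7, 189.7, 213.9, 226.1]), (0.64, [249.9, 310.8, 264.0, 341.1]), (0.62, [232.8, 274.2, 243.9, 310.1])]
tin_rim [(0.79, [224.2, 222.6, 252.4, 257.0]), (0.54, [189.4, 136.0, 258.7, 204.0])]
cap_grip [(0.59, [221.8, 127.5, 243.8, 150.4])]
```

View pics/e.png

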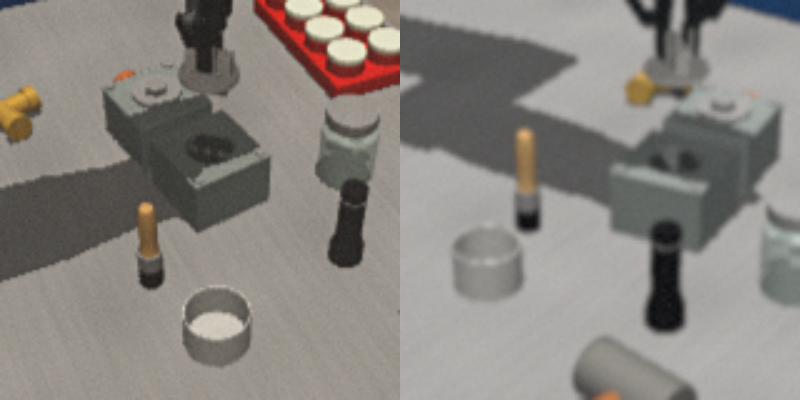

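The picture shows the cap in the gripper at (210,75), about 10 cm above the open port at (212,148). The brush stands at (150,245) and the tin is in place at (217,325). Handing in.

```bash
python3 -c "
from plant import bot
print(bot.job_done())"
```

```text
the job is handed in; nothing more can be done
None
```

I handed the job in at about 17 s: the brush was dipped, dabbed and stood back upright, the cap loosened clockwise to its 52° stop, and it is now held about 10 cm above the port. The tin has not visibly moved; no verdict was returned.

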